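# Take a surface-probe reading on a covered dessert mould

## Robot

A 6-joint arm with a two-finger parallel gripper is mounted at the origin on the work surface. World frame = base frame: x ahead of the robot, y to its left, z up, the work surface at z = 0. Lengths are in m, angles in rad, forces in N, time in s.
With the tool pointing down it reaches from about 0.35 to 0.85 m from the base axis. Payload 8.1 kg.
Tool frame: the origin (TCP) lies between the finger pads; the fingertips stand bot.finger_overhang ahead of it and the grasp point (between the pads) lies 11 mm behind it (bot.finger_overhang is the distance from the TCP to the fingertips, in m); z points along the fingers, y is the line along which they close (so a half turn about z gives the same grasp; the last joint's range is limited). The gripper opens to 93 mm and grips with 3 to 60 N. Pads are 15 mm wide; open, the fingers measure 128 mm over their backs; the gripper's body (75 mm by 188 mm) begins 65 mm behind the grasp point.
Start: joints at [-1.253, 0.13, 1.488, -0, 1.523, -0.085], TCP at [0.235, -0.552, 0.227] pointing down, gripper open.
Joint ranges: [-2.96, 2.96], [-0.89, 2.26], [0.02, 2.5], [-1.34, 4.48], [0, 2.73], [-2.66, 2.66]. Speed limits (rad/s): [2.39, 2.39, 2.79, 3.14, 3.14, 3.14].

## Interface

Orientations are given as a unit quaternion [x, y, z, w].
In Python, from bench import bot gives the robot as it stands.
- The arm moves only by the tool step_arm, never from a script. Its arguments are lists of equal length, an entry for each row: "offset": the shift along the tool's x, y, z each as a share of 0.04 m, from -1 to 1, a list of three; "roll": the turn about the tool's z as a share of 5 degrees, from -1 to 1. In form: {"offset": [[tx, ty, tz], ...], "roll": [roll, ...]}. A call has 1 to 8 rows; each row shifts and turns the commanded pose from where the row before left it, along the tool's axes as they then stand; what a row does not reach is not made up. A row lasts 1/8 s, in which the tool goes at most 62.5 mm and 10.7 degrees, less where a joint would pass 70% of its speed; a pose out of reach is approached as far as the arm can. A call with a number of a shift or a turn outside -1 to 1 is refused whole. A call with a gripper value outside its range is refused whole. "gripper" is the gripper command: -1 is fully open, 1 is shut, values between are in proportion, set as the call begins (left out, the last holds). The fingers move at their own pace and stop on an object; "force" is the grip in N (left out, the last holds). Time passes only in rows, so rows that do not move let the fingers close. It gives the time, the measured TCP pose, the force, the opening and the grip force at its end, in the units of the state.
- bot.state(): the state, without advancing time (a new reading comes with each control period).
- bot.read_camera(name): name is "side" or "top"; returns (picture, depth): 480x640x3 uint8, red, green, blue; 480x640 float32, m along the optical axis (not along the pixel's ray), 0 where there is no reading.
- bot.camera_model(name): a dict with "vertical_fov" (degrees; the focal length in pixels is half the picture's height over the tangent of half this angle, whatever the lens; pixels are square), "cx", "cy" (the principal point, pixels), "world_to_cam" (4x4, takes a point from world to camera coordinates). Camera axes: x right, y down, z forward; pixel columns grow to the right and rows downward; lengths in m; the calibration is good to about 2 mm. A picture is of the moment at which its call begins. camera_model takes no time and is no camera call.
- bot.finish_job(): hands the job in; it is judged then, once.
Trained networks look in the newest picture that a camera, given by its name, has taken for a name from the list of things; names that differ only in an ending like _2 or _b are one class to them, and where a whole thing is asked for, a point or a joint stands for the part that bears it (a point fixed in the world has none). Each returns a list of dicts, best first, with "confidence" (0 to 1); they miss things now and then, are a little off and sometimes report something else, mostly with a low value. They report only what shows in the picture. A call takes as long as a camera call. They do not tell look-alikes from the thing itself.
- bot.boxes_of(camera, target): "rect" ([left, top, right, bottom] in pixels, round what is visible of it).
- bot.place_of(camera, target): "point" ([row, column] in pixels: a listed point, or the origin of a listed thing).
The state is a dict: "time_s": time; "joint_positions": joint angles; "qd": joint speeds; "joint_torque": joint torques, N m; "tool_pos": TCP position; "tool_rot": TCP orientation; "ft_force": force on the tool from outside, world axes, zero at the start; "moment": the same for the moment, N m; "opening": finger opening in m; "grasp_force": force on a finger pad.
Only numpy, scipy, OpenCV 4.12 (cv2) and the standard library are available. Lean on these libraries where they do the work, as an engineer would, in place of code of your own. Each camera call takes 0.05 s, during which the arm holds its last target. There are 200 camera calls.

## Task

Check the chilled dessert: lift the clear cover off the red mould by its handle and stand it upright on the round cork mat, without letting it fall. Then take the probe thermometer from its holder by its handle and rest its sprung tip on the red round mark in the centre of the mould's star top, probe upright, pressing lightly so that the tip is pushed about half way in, never hard. Finish while still holding the probe there for its reading: do not put it down or let go; leave the mould where it stands and the lidded pots alone.

Things in the scene. Friction and masses are not known exactly. Their poses are not given: they have to be found in the camera images.
- cover: clear plastic dome cover, blue rim, blue arched handle on top, loose, 0.18 kg; stands over the red mould on the plate at the start. Origin: centre of the rim's underside, z up. Rim 130 mm in diameter, wall 4 mm, inside height 93 mm, outside 98 mm. Handle: round bar 12 mm thick along the cover's x axis, straight for 52 mm, 64 mm overall, its centre 135 mm above the origin, 31 mm free under it
- cover_handle (a point): middle of the straight top bar of the cover's handle (centre of the bar), 135 mm above the cover's rim
- plate: round white plate with a thin blue line near its edge, 190 mm in diameter, fixed; the mould and cover stand on its flat top, 12 mm above the table. Origin: centre of its underside
- mat: round cork mat, 190 mm in diameter, 6 mm thick, fixed, empty at the start. Origin: centre of its underside
- mould: red fluted jelly mould standing upside down on the plate, loose, about 0.22 kg: 80 mm in diameter at the bottom, 58 mm at the flat white top, 65 mm high. Its top bears a red star of eight rays with a red round mark in the middle. Origin: centre of its underside, z up
- spot (a point): the red round mark, 26 mm in diameter, in the centre of the mould's flat level top, 65 mm above the mould's origin (77 mm above the table). The top is rigid
- probe: pen-type probe thermometer, loose, 0.1 kg, upright in its holder. Origin: underside of its black collar (diameter 30 mm), resting on the holder's rim; z up along the handle. White flat-sided handle: 34 mm along x, 20 mm along y, from 4 to 86 mm above the origin; blue cap to 91 mm; display on the -y side. Below: 7 mm steel stem and sprung copper tip, its face 65 mm below the origin when not pressed
- tip (a joint): how far the probe's sprung tip is pushed in, in m: 0 out (free), 0.012 fully in against its stop. It takes about 0.6 N to start it and 0.3 N more per mm: 2.4 N at half way (0.006), 4.2 N at the stop; beyond that it is rigid
- tip_face (a point): centre of the flat face, 10 mm in diameter, of the probe's copper tip
- holder: grey probe holder, fixed: a round foot 84 mm in diameter and 6 mm high with an upright tube, 36 mm in outer diameter and 22 mm in bore, its rim 75 mm above the table. The probe's stem hangs freely in the tube, 68 mm deep, and comes out straight up. Origin: centre of the underside
- pot_blue: bystander: blue lidded dessert pot, 74 mm in diameter, 60 mm high. Origin: centre of its underside
- pot_orange: bystander: orange dessert pot with a white lid, 74 mm in diameter, 60 mm high. Origin: centre of its underside
- pot_cream: bystander: white lidded dessert pot, 74 mm in diameter, 50 mm high. Origin: centre of its underside
Things that resemble listed ones, but are neither listed nor needed, are in the scene too. There is more than one size of the cover; the job needs the largest.

How it is judged:
By the outcome, as a careful person would: the job done as asked, in the order asked, and still so for the second after the job is handed in, while the arm keeps its last pose, push and grip.
It also fails if it takes over 54 s, if anything falls off the work surface, if the arm or the gripper's body presses on something with over 40 N, if the wrist force passes 120 N, or if a joint passes its speed limit or range.

## Working session

There is one attempt and no reset: what is moved stays moved. The work goes in short steps, Python scripts to look and compute and a tool call to move; the robot and the scene stay as the last step left them, time stands still between calls to the robot, and variables do not carry over. Pictures are saved under pics/ and viewed, at most 10 in all, crops included, and the job is handed in when it is done.

Besides the shell and the picture viewer there is one more tool, called as name(argument=value, ...), one argument or row to a line, values as JSON. step_arm: Moves the arm, as the interface text tells. Shift numbers are shares of 0.04 m and turn numbers shares of 5 degrees, none past 1 either way. Its arguments: {"type":"object","properties":{"offset":{"type":"array"},"roll":{"type":"array"},"gripper":{"type":"number"},"force":{"type":"number"}},"required":["offset","roll"]}

```bash
mkdir -p pics; cat > h.py <<'E'
import numpy as np, cv2
from bench import bot
def P(cam,row,col,d):
    m=bot.camera_model(cam);f=240/np.tan(np.radians(m["vertical_fov"])/2)
    p=np.array([(col-m["cx"])/f*d,(row-m["cy"])/f*d,d,1]);return (np.linalg.inv(m["world_to_cam"])@p)[:3]
def Pz(cam,row,col,z):
    a=P(cam,row,col,0.0);b=P(cam,row,col,1.0);return a+(b-a)*(z-a[2])/(b[2]-a[2])
def proj(cam,p):
    m=bot.camera_model(cam);f=240/np.tan(np.radians(m["vertical_fov"])/2)
    q=m["world_to_cam"]@np.append(p,1);return q[1]/q[2]*f+m["cy"],q[0]/q[2]*f+m["cx"]
def save(cam,name,box=None,s=1):
    im,d=bot.read_camera(cam);np.savez('/tmp/%s.npz'%cam,im=im,d=d)
    c=im if box is None else im[box[1]:box[3],box[0]:box[2]]
    cv2.imwrite('pics/'+name,cv2.resize(c,None,fx=s,fy=s,interpolation=cv2.INTER_CUBIC)[:,:,::-1]);return im,d
E
python3 - <<'E'
from h import *
save("top","top0.png");save("side","side0.png")
print(bot.state()["tool_pos"],bot.state()["tool_rot"],bot.finger_overhang)
for c in("top","side"):
    print(c,bot.camera_model(c)["vertical_fov"],np.linalg.inv(bot.camera_model(c)["world_to_cam"])[:3].round(3).tolist())
    for t,z in (("cover",.012),("cover_handle",.147),("mould",.012),("mat",0),("plate",0),("probe",.075),("holder",0),("spot",.077)):
        for r in bot.place_of(c,t)[:4]: print(t,np.round(r["point"],1),round(r["confidence"],2),Pz(c,*r["point"],z).round(3))
E
```

```text
[ 0.23506027 -0.55150675  0.22569772] [ 9.79785732e-01  2.00048144e-01 -1.16812242e-04 -8.03266790e-04] 0.008
top 55.702755515772346 [[-0.017, -0.993, 0.12, 0.352], [-1.0, 0.015, -0.015, 0.076], [0.013, -0.12, -0.993, 1.01]]
cover [263.4 229.2] 0.86 [0.43  0.265 0.012]
cover [348.4 202.6] 0.85 [0.249 0.321 0.012]
cover [239.5 138.8] 0.59 [0.486 0.464 0.012]
cover_handle [230.7 122.1] 0.91 [0.486 0.444 0.147]
cover_handle [258.3 212.7] 0.77 [0.43  0.271 0.147]
cover_handle [358.5 189.4] 0.75 [0.245 0.312 0.147]
mould [261.  229.8] 0.24 [0.436 0.264 0.012]
mat [194.5 347.4] 0.82 [0.584 0.001 0.   ]
plate [156.1 451. ] 0.21 [ 0.671 -0.24   0.   ]
probe [249.5 495. ] 0.92 [ 0.446 -0.298  0.075]
holder [251.7 484.3] 0.95 [ 0.449 -0.303  0.   ]
side 50.07500317812339 [[-0.954, -0.185, 0.237, 0.232], [-0.3, 0.625, -0.72, 0.784], [-0.015, -0.758, -0.652, 0.735]]
cover [345.8 301.8] 0.83 [0.44  0.262 0.012]
cover [409.3 406.4] 0.76 [0.244 0.331 0.012]
cover [447.4 223.7] 0.74 [0.49  0.471 0.012]
cover [263.5 345.9] 0.51 [0.421 0.037 0.012]
cover_handle [294.9 300.4] 0.81 [0.435 0.266 0.147]
cover_handle [365.1 412.6] 0.73 [0.245 0.346 0.147]
cover_handle [409.5 214.4] 0.72 [0.475 0.487 0.147]
mould [312.8 191.1] 0.67 [0.662 0.249 0.012]
mat [243.3 281. ] 0.84 [0.577 0.003 0.   ]
plate [241.1 280.7] 0.55 [ 0.58  -0.003  0.   ]
probe [151.5 371.3] 0.59 [ 0.45  -0.304  0.075]
holder [178.4 370.5] 0.63 [ 0.447 -0.298  0.   ]
holder [295.6 300.9] 0.39 [0.484 0.138 0.   ]
holder [347.9 304.8] 0.36 [ 0.437  0.256 -0.   ]
spot [177.1 284.5] 0.46 [ 0.616 -0.135  0.077]
```

View pics/top0.png

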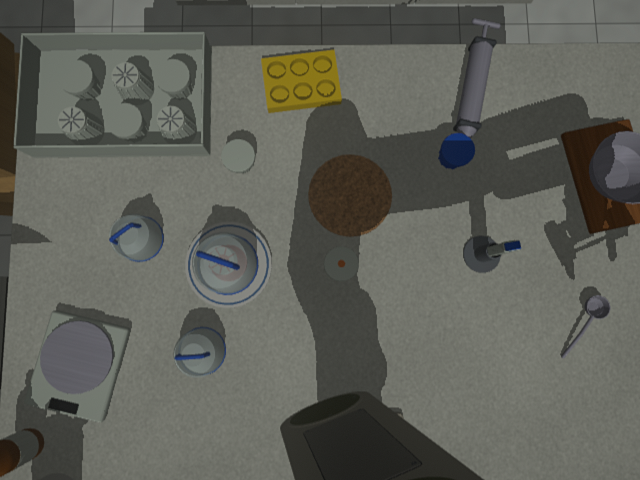

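View pics/side0.png

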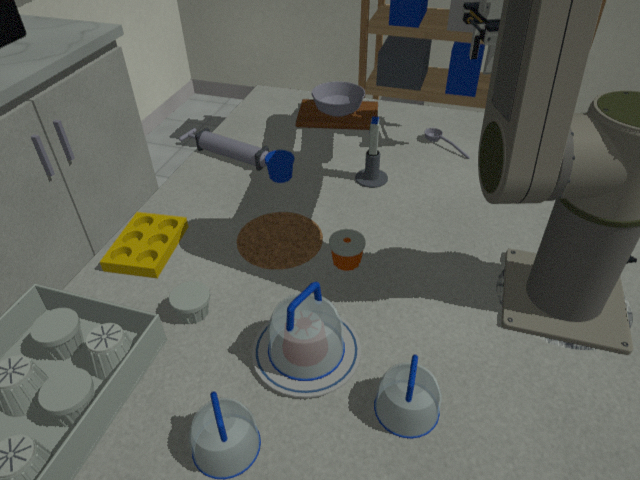

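```bash
cat > m.py <<'E'
from h import *
a=np.load('/tmp/top.npz');s=np.load('/tmp/side.npz')
def pts(cam,z,mask):
    r,c=np.nonzero(mask);return np.array([P(cam,i,j,z[i,j]) for i,j in zip(r,c) if z[i,j]>0])
def blue(im):
    h=cv2.cvtColor(im,cv2.COLOR_RGB2HSV);return (h[...,0]>100)&(h[...,0]<130)&(h[...,1]>140)
for n,d,b1,b2 in(("top",a,(190,240,245,275),(475,225,530,265)),("side",s,(280,275,330,335),(355,105,385,165))):
    B=blue(d["im"])
    for nm,b in(("handle",b1),("cap",b2)):
        m=np.zeros_like(B);m[b[1]:b[3],b[0]:b[2]]=B[b[1]:b[3],b[0]:b[2]]
        p=pts(n,d["d"],m);
        p=p[p[:,2]>(.135 if nm=="handle" else .15)]
        if len(p)<5: print(n,nm,len(p));continue
        (cx,cy),(w,h),ang=cv2.minAreaRect((p[:,:2]*1000).astype(np.float32))
        print(n,nm,len(p),"med",np.median(p,0).round(4),"zmax",np.percentile(p[:,2],[5,50,95]).round(3),"rect",round(cx),round(cy),round(w),round(h),round(ang,1))
        u,_,vt=np.linalg.svd(p[:,:2]-p[:,:2].mean(0),full_matrices=False);print("  dir",np.degrees(np.arctan2(vt[0,1],vt[0,0])).round(1))
# mat circle
h=cv2.cvtColor(a["im"],cv2.COLOR_RGB2HSV)
m=((h[...,0]<20)&(h[...,1]>90)).astype(np.uint8);m[:,:300]=0;m[:,400:]=0;m[:140]=0;m[245:]=0
c=max(cv2.findContours(m,0,2)[0],key=cv2.contourArea);e=cv2.fitEllipse(c);print("mat",e,Pz("top",e[0][1],e[0][0],.006))
k=lambda im,b,s:cv2.resize(im[b[1]:b[3],b[0]:b[2]],(400,400),interpolation=cv2.INTER_CUBIC)
cv2.imwrite('pics/crop0.png',np.hstack([k(s["im"],(250,275,365,390),1),k(s["im"],(340,105,405,170),1)])[:,:,::-1])
E
python3 m.py
```

```text
top handle 195 med [0.428  0.2654 0.1524] zmax [0.147 0.152 0.156] rect 428 267 74 9 70.1
  dir -109.9
top cap 110 med [ 0.4446 -0.2945  0.1654] zmax [0.163 0.165 0.168] rect 444 -294 14 29 8.5
  dir 97.3
side handle 316 med [0.4307 0.2728 0.1506] zmax [0.138 0.151 0.154] rect 430 268 74 11 70.3
  dir 69.3
side cap 43 med [ 0.4454 -0.2916  0.1662] zmax [0.163 0.166 0.168] rect 446 -296 14 30 6.5
  dir 94.6
mat ((349.7254638671875, 195.13670349121094), (80.13033294677734, 82.02863311767578), 97.83012390136719) [ 0.58110148 -0.00364487  0.006     ]
```

View pics/crop0.png

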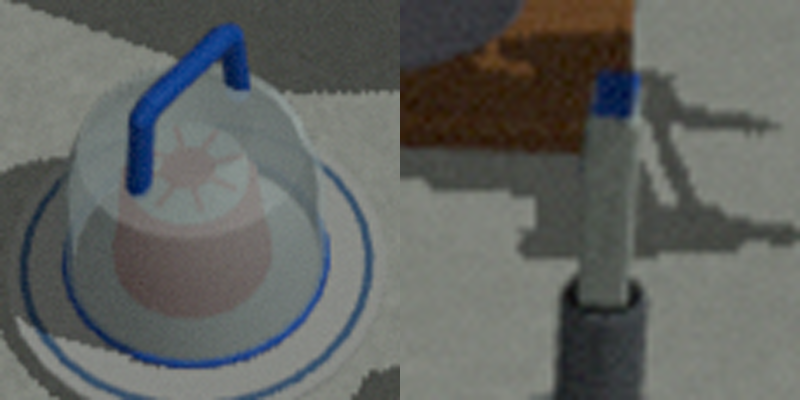

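Candidates for the cover are at side px (301,345), (406,409) and (224,447). The first is the largest and the only one standing on the plate over the red mould, which the crop confirms. Its handle is at (0.429, 0.267), pointing at 70°.

step_arm(
  offset=[
    [1,-0.92,0],
    [1,-0.92,0],
    [1,-0.92,0],
    [1,-0.92,0],
    [1,-0.92,0],
    [1,-0.92,0],
    [1,-0.92,0],
    [1,-0.92,0],
  ],
  roll=[0,0,0,0,0,0,0,0],
  gripper=-1,
  force=30,
)

```text
time_s: 1.9
tool_pos: [0.4147, -0.1541, 0.227]
tool_rot: [0.98, 0.2, 0.0, 0.0]
ft_force: [-0.0, -0.1, 0.1]
opening: 0.093
grasp_force: 0.0
```

step_arm(
  offset=[
    [0.6,-0.95,0],
    [0.6,-0.95,0],
    [0.6,-0.95,0],
    [0.6,-0.95,0],
    [0.6,-0.95,0],
    [0.6,-0.95,0],
    [0.6,-0.95,0],
    [0,-0.95,0],
  ],
  roll=[0,0,0,0,0,0,0,0],
)

```text
time_s: 2.9
tool_pos: [0.4499, 0.1915, 0.2266]
tool_rot: [0.98, 0.2, 0.0, -0.0]
ft_force: [0.3, 0.0, -0.4]
opening: 0.0929
grasp_force: 0.0
```

step_arm(
  offset=[
    [0,-0.95,0],
    [0,-0.95,0],
    [0,0,0.15],
    [0,0,0.15],
    [0,0,0.15],
    [0,0,0.15],
    [0,0,0.15],
    [0,0,0],
  ],
  roll=[0,0,-1,-1,-1,-1,-1,-1],
)

```text
time_s: 3.9
tool_pos: [0.4195, 0.2596, 0.1961]
tool_rot: [0.894, 0.448, -0.0, -0.0]
ft_force: [0.1, -0.9, -0.3]
opening: 0.093
grasp_force: 0.0
```

step_arm(
  offset=[
    [0,0,0],
    [0,0,0],
    [0,0,0],
    [0,0,0],
    [0,0,0],
  ],
  roll=[-1,-1,-1,-0.4,0],
)

```text
time_s: 4.53
tool_pos: [0.4198, 0.2598, 0.1967]
tool_rot: [0.819, 0.574, 0.0, 0.0]
ft_force: [-0.1, -0.2, -0.1]
opening: 0.0935
grasp_force: 0.0
```

```bash
cat >> h.py <<'E'
from scipy.spatial.transform import Rotation as R
def to(x,y,z,yaw=None):
    "yaw: wanted world angle (deg) of tool x, modulo 180"
    s=bot.state();r=R.from_quat(s["tool_rot"]);M=r.as_matrix();p=np.array(s["tool_pos"])
    y0=np.degrees(np.arctan2(M[1,0],M[0,0]))
    print("t",round(s["time_s"],2),"pos",p.round(4),"yaw",y0.round(2),"zaxis",M[:,2].round(4),"F",np.round(s["ft_force"],2),"open",round(s["opening"],4),"grip",s["grasp_force"],"q",np.round(s["joint_positions"],2))
    print("units",(M.T@(np.array([x,y,z])-p)/.04).round(3),"roll",None if yaw is None else round(-(((yaw-y0+90)%180)-90)/5,2))
E
python3 -c "
from h import *
to(.429,.267,.136,70)"
```

```text
t 4.53 pos [0.4198 0.2598 0.1967] yaw 70.02 zaxis [ 1.e-04  1.e-04 -1.e+00] F [-0.11 -0.18 -0.12] open 0.0935 grip 0.0 q [ 0.45 -0.15  1.82 -0.    1.47  0.8 ]
units [0.248 0.153 1.518] roll 0.0
```

step_arm(
  offset=[
    [0.25,0.15,0.3],
    [0,0,0.5],
    [0,0,0.5],
    [0,0,0.2],
    [0,0,0],
  ],
  roll=[0,0,0,0,0],
)

```text
time_s: 5.15
tool_pos: [0.4285, 0.2669, 0.1363]
tool_rot: [0.819, 0.574, -0.0, -0.0]
ft_force: [-0.1, -0.2, 0.0]
opening: 0.0929
grasp_force: 0.0
```

step_arm(
  offset=[
    [0,0,0],
    [0,0,0],
    [0,0,0],
    [0,0,0],
    [0,0,0],
    [0,0,0],
    [0,0,0],
    [0,0,0],
  ],
  roll=[0,0,0,0,0,0,0,0],
  gripper=1,
  force=30,
)

```text
time_s: 6.15
tool_pos: [0.4289, 0.2671, 0.1366]
tool_rot: [0.819, 0.574, -0.0, -0.0]
ft_force: [0.1, -0.4, 0.7]
opening: 0.0175
grasp_force: 0.0
```

step_arm(
  offset=[
    [0,0,0],
    [0,0,0],
    [0,0,0],
  ],
  roll=[0,0,0],
)

```text
time_s: 6.52
tool_pos: [0.429, 0.2671, 0.1367]
tool_rot: [0.819, 0.574, 0.0, 0.0]
ft_force: [2.2, -0.6, -0.4]
opening: 0.0113
grasp_force: 30.0
```

step_arm(
  offset=[
    [0,0,-0.2],
    [0,0,-0.4],
    [0,0,-0.5],
    [0,0,-0.5],
    [0,0,-0.5],
    [0,0,-0.5],
    [0,0,-0.3],
    [0,0,0],
  ],
  roll=[0,0,0,0,0,0,0,0],
)

```text
time_s: 7.52
tool_pos: [0.4294, 0.2674, 0.2538]
tool_rot: [0.819, 0.574, 0.001, 0.0]
ft_force: [0.2, 0.5, -1.4]
opening: 0.0113
grasp_force: 30.0
```

```bash
python3 -c "
from h import *
save('side','side1.png')
to(.581,-.0036,.2536)"
```

```text
t 7.58 pos [0.4289 0.2671 0.2527] yaw 70.08 zaxis [ 2.e-04  1.e-04 -1.e+00] F [ 0.49  0.21 -1.77] open 0.0111 grip 29.99938577413559 q [ 0.46 -0.14  1.71 -0.    1.57  0.8 ]
units [-5.068  5.88  -0.023] roll None
```

View pics/side1.png

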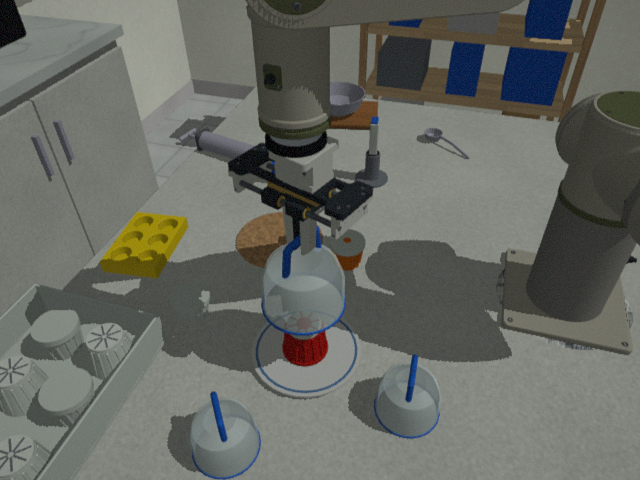

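step_arm(
  offset=[
    [-0.3,0.35,0],
    [-0.6,0.7,0],
    [-0.8,0.93,0],
    [-0.8,0.93,0],
    [-0.8,0.93,0],
    [-0.8,0.93,0],
    [-0.6,0.7,0],
    [-0.37,0.41,0],
  ],
  roll=[0,0,0,0,0,0,0,0],
)

```text
time_s: 8.57
tool_pos: [0.5809, -0.0064, 0.2514]
tool_rot: [0.819, 0.573, -0.001, -0.0]
ft_force: [0.5, -0.1, -1.3]
opening: 0.0108
grasp_force: 30.0
```

step_arm(
  offset=[
    [0,0,0.3],
    [0,0,0.5],
    [0,0,0.6],
    [0,0,0.6],
    [0,0,0.5],
    [0,0,0.3],
    [0,0,0.1],
    [0,0,0],
  ],
  roll=[0,0,0,0,0,0,0,0],
)

```text
time_s: 9.57
tool_pos: [0.5811, -0.0036, 0.137]
tool_rot: [0.819, 0.574, 0.0, 0.0]
ft_force: [-0.2, -0.3, -1.4]
opening: 0.0112
grasp_force: 30.0
```

```bash
python3 -c "
from h import *
save('side','side2.png')
to(.581,-.0036,.1306)"
```

```text
t 9.62 pos [ 0.5814 -0.0037  0.1375] yaw 70.08 zaxis [ 1.3e-03 -1.0e-04 -1.0e+00] F [-0.1  -0.07 -1.83] open 0.0106 grip 29.999470710754395 q [-0.09  0.14  1.65  0.    1.36  0.25]
units [-0.001 -0.011  0.171] roll None
```

View pics/side2.png

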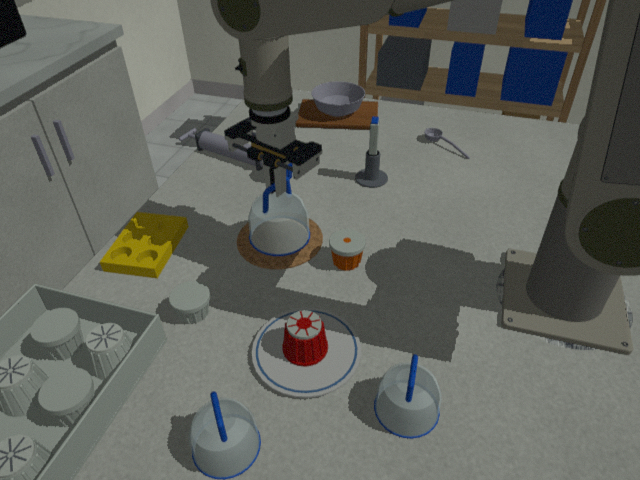

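The cover is held upright just above the mat at (279,235), and the mould is bare at (304,340). Next I lower it to contact.

step_arm(
  offset=[
    [0,0,0.08],
    [0,0,0.07],
    [0,0,0.03],
    [0,0,0],
  ],
  roll=[0,0,0,0],
)

```text
time_s: 10.12
tool_pos: [0.5819, -0.0039, 0.1305]
tool_rot: [0.819, 0.574, 0.001, 0.001]
ft_force: [2.6, -1.1, 4.2]
opening: 0.0111
grasp_force: 30.0
```

step_arm(
  offset=[
    [0,0,0],
    [0,0,0],
    [0,0,0],
    [0,0,0],
    [0,0,0],
    [0,0,0],
  ],
  roll=[0,0,0,0,0,0],
  gripper=-0.3,
)

```text
time_s: 10.88
tool_pos: [0.5808, -0.0037, 0.1294]
tool_rot: [0.819, 0.574, -0.0, -0.0]
ft_force: [-0.2, -0.9, 0.1]
opening: 0.0597
grasp_force: 0.0
```

step_arm(
  offset=[
    [0,0,-0.3],
    [0,0,-0.5],
    [0,0,-0.6],
    [0,0,-0.9],
    [0,0,-0.9],
    [0,0,-0.3],
  ],
  roll=[0,0,0,0,0,0],
)

```text
time_s: 11.62
tool_pos: [0.5824, -0.0038, 0.2741]
tool_rot: [0.819, 0.574, 0.002, 0.002]
ft_force: [0.4, -0.2, 0.5]
opening: 0.0607
grasp_force: 0.0
```

```bash
cat > m2.py <<'E'
from h import *
for c in("top","side"):
    im,d=bot.read_camera(c);np.savez('/tmp/%s.npz'%c,im=im,d=d)
    for t,z in(("spot",.077),("mould",.012),("cover_handle",.141),("cover",.006)):
        for r in bot.place_of(c,t)[:3]: print(c,t,np.round(r["point"],1),round(r["confidence"],2),Pz(c,*r["point"],z).round(4))
    h=cv2.cvtColor(im,cv2.COLOR_RGB2HSV)
    m=(((h[...,0]<8)|(h[...,0]>172))&(h[...,1]>110)).astype(np.uint8)
    # ellipse of the flat top: pixels whose point lies near z=.077
    r0,c0=proj(c,[.43,.265,.077]);q=[]
    for i in range(int(r0)-45,int(r0)+45):
        for j in range(int(c0)-45,int(c0)+45):
            if d[i,j]>0:
                p=P(c,i,j,d[i,j])
                if abs(p[2]-.077)<.007: q.append(p)
    q=np.array(q);hull=cv2.convexHull((q[:,:2]*1000).astype(np.float32));print(c,"top surf",len(q),cv2.minEnclosingCircle(hull),q.mean(0).round(4))
    ms=cv2.erode(m,np.ones((3,3)));n,l,st,ce=cv2.connectedComponentsWithStats(ms)
    for k in range(1,n):
        if abs(ce[k][0]-c0)<45 and abs(ce[k][1]-r0)<45: print(c,"red",st[k].tolist(),Pz(c,ce[k][1],ce[k][0],.077).round(4))
to(.4445,-.295,.24,96)
s=np.load('/tmp/side.npz')["im"];a=np.load('/tmp/top.npz')["im"]
k=lambda im,b:cv2.resize(im[b[1]:b[3],b[0]:b[2]],(400,400),interpolation=cv2.INTER_CUBIC)
cv2.imwrite('pics/crop3.png',np.hstack([k(s,(230,170,370,390)),k(a,(190,220,270,300))])[:,:,::-1])
E
python3 m2.py
```

```text
top spot [262.3 221.3] 0.74 [0.4279 0.2692 0.077 ]
top mould [261.8 228.6] 0.72 [0.434  0.2666 0.012 ]
top cover_handle [231.9 122.7] 0.97 [0.4842 0.4455 0.141 ]
top cover_handle [355.8 186.5] 0.63 [0.249  0.3189 0.141 ]
top cover [349.8 203.8] 0.92 [0.245  0.3196 0.006 ]
top cover [194.8 348.7] 0.68 [ 0.5819 -0.0013  0.006 ]
top cover [235.6 140.5] 0.59 [0.4958 0.4632 0.006 ]Traceback (most recent call last):
  File "m2.py", line 13, in <module>
    p=P(c,i,j,d[i,j])
  File "h.py", line 4, in P
    m=bot.camera_model(cam);f=240/np.tan(np.radians(m["vertical_fov"])/2)
ValueError: time passes only in moves, steps and waits
```

```bash
python3 - <<'E'
t=open('h.py').read().replace('m=bot.camera_model(cam)','m=CM(cam)').replace('def P(','import functools\n@functools.lru_cache(None)\ndef CM(c): return bot.camera_model(c)\ndef P(',1)
open('h.py','w').write(t)
E
python3 m2.py
```

```text
top spot [262.2 221.9] 0.82 [0.4281 0.2679 0.077 ]
top mould [261.3 229.7] 0.96 [0.4351 0.2642 0.012 ]
top mould [249.2 492.3] 0.64 [ 0.453  -0.3169  0.012 ]
top cover_handle [355.9 186.3] 0.97 [0.2489 0.3192 0.141 ]
top cover_handle [231.6 119.9] 0.84 [0.4848 0.4508 0.141 ]
top cover [238.3 138.9] 0.89 [0.4898 0.4666 0.006 ]
top cover [196.5 348.3] 0.77 [ 5.78e-01 -4.00e-04  6.00e-03]
top cover [348.9 203.2] 0.75 [0.2469 0.3209 0.006 ]
top top surf 713 ((432.12384033203125, 265.9697570800781), 33.3061408996582) [0.4316 0.2654 0.0771]
top red [219, 247, 27, 33, 239] [0.4179 0.2374 0.077 ]
top red [218, 256, 10, 10, 74] [0.432 0.267 0.077]
side spot [321.8 297.7] 0.8 [0.4436 0.2638 0.077 ]
side mould [343.8 304.3] 0.81 [0.4369 0.2563 0.012 ]
side cover_handle [368.5 411.1] 0.96 [0.2464 0.3479 0.141 ]
side cover_handle [185.7 273.8] 0.94 [ 0.5882 -0.0101  0.141 ]
side cover_handle [412.6 211.3] 0.66 [0.4792 0.4888 0.141 ]
side cover [406.3 405.8] 0.91 [0.2455 0.3218 0.006 ]
side cover [445.9 224.1] 0.91 [0.4922 0.4659 0.006 ]
side cover [235.3 279. ] 0.64 [ 0.588  -0.0143  0.006 ]
side top surf 873 ((432.1728210449219, 264.0072021484375), 32.790958404541016) [0.432  0.2666 0.0764]
side red [298, 319, 13, 9, 93] [0.433  0.2632 0.077 ]
side red [284, 327, 43, 38, 976] [0.4138 0.313  0.077 ]
t 12.38 pos [ 0.5808 -0.0037  0.2693] yaw 70.08 zaxis [-2.e-04 -0.e+00 -1.e+00] F [-0.29 -0.45 -0.34] open 0.0603 grip 0.0 q [-0.09  0.06  1.48 -0.    1.6   0.25]
units [-8.008 -0.723  0.734] roll -5.18
```

View pics/crop3.png

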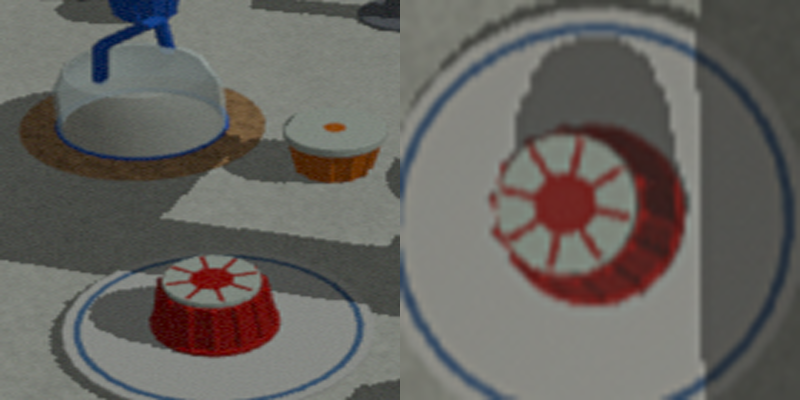

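The cover stands upright on the mat, and the mark is at (0.432, 0.2655, 0.077). Next is the probe.

step_arm(
  offset=[
    [-1,-0.09,0],
    [-1,-0.09,0],
    [-1,-0.09,0],
    [-1,-0.09,0],
    [-1,-0.09,0],
    [-1,-0.09,0],
    [-1,-0.09,0],
    [-1,-0.09,0],
  ],
  roll=[0,0,0,0,0,0,0,0],
)

```text
time_s: 13.38
tool_pos: [0.4441, -0.2959, 0.2697]
tool_rot: [0.819, 0.574, 0.0, 0.0]
ft_force: [0.0, -0.0, -0.2]
opening: 0.0604
grasp_force: 0.0
```

step_arm(
  offset=[
    [0,0,0.3],
    [0,0,0.4],
    [0,0,0.4],
    [0,0,0.4],
    [0,0,0.3],
    [0,0,0],
    [0,0,0],
  ],
  roll=[-1,-1,-1,-1,-1,-0.3,0],
)

```text
time_s: 14.25
tool_pos: [0.445, -0.2949, 0.1981]
tool_rot: [0.666, 0.746, 0.0, 0.0]
ft_force: [-1.4, -0.7, 0.6]
opening: 0.0608
grasp_force: 0.0
```

```bash
python3 -c "
from h import *
to(.4448,-.2947,.114,96.5)"
```

```text
t 14.25 pos [ 0.445  -0.2949  0.1981] yaw 96.51 zaxis [ 6.e-04 -5.e-04 -1.e+00] F [-1.38 -0.71  0.56] open 0.0608 grip 0.0 q [-0.68 -0.03  1.71  0.    1.46 -0.79]
units [ 0.008 -0.006  2.102] roll 0.0
```

step_arm(
  offset=[
    [0,0,0.3],
    [0,0,0.5],
    [0,0,0.5],
    [0,0,0.5],
    [0,0,0.3],
    [0,0,0],
  ],
  roll=[0,0,0,0,0,0],
)

```text
time_s: 15.0
tool_pos: [0.4439, -0.294, 0.1117]
tool_rot: [0.665, 0.746, -0.0, -0.001]
ft_force: [-0.1, -0.2, -0.3]
opening: 0.0602
grasp_force: 0.0
```

step_arm(
  offset=[
    [0,0,0],
    [0,0,0],
    [0,0,0],
    [0,0,0],
    [0,0,0],
    [0,0,0],
    [0,0,0],
  ],
  roll=[0,0,0,0,0,0,0],
  gripper=1,
  force=30,
)

```text
time_s: 15.88
tool_pos: [0.4449, -0.2949, 0.1137]
tool_rot: [0.665, 0.746, 0.0, 0.0]
ft_force: [0.5, 0.1, 2.9]
opening: 0.02
grasp_force: 29.4
```

```bash
python3 -c "
from h import *
to(.4448,-.2947,.114,96.5)"
```

```text
t 15.88 pos [ 0.4449 -0.2949  0.1137] yaw 96.57 zaxis [ 3.e-04 -2.e-04 -1.e+00] F [0.45 0.15 2.93] open 0.02 grip 29.44122612476349 q [-0.68  0.04  1.8   0.    1.31 -0.8 ]
units [ 0.004 -0.002 -0.008] roll 0.01
```

step_arm(
  offset=[
    [0,0,-0.2],
    [0,0,-0.4],
    [0,0,-0.5],
    [0,0,-0.5],
    [0,0,-0.5],
    [0,0,-0.5],
    [0,0,-0.2],
    [0,0,0],
  ],
  roll=[0,0,0,0,0,0,0,0],
)

```text
time_s: 16.88
tool_pos: [0.445, -0.295, 0.2261]
tool_rot: [0.665, 0.747, 0.0, 0.001]
ft_force: [-1.1, 0.2, -1.4]
opening: 0.0199
grasp_force: 29.4
```

```bash
python3 -c "
from h import *
to(.432,.2655,.200,96.5)
save('side','side4.png',(310,40,430,190),4)"
```

```text
t 16.88 pos [ 0.445  -0.295   0.2261] yaw 96.58 zaxis [ 8.e-04 -7.e-04 -1.e+00] F [-1.09  0.23 -1.37] open 0.0199 grip 29.448707699775696 q [-0.68 -0.05  1.67 -0.    1.52 -0.8 ]
units [13.958  1.281  0.642] roll 0.02
```

View pics/side4.png

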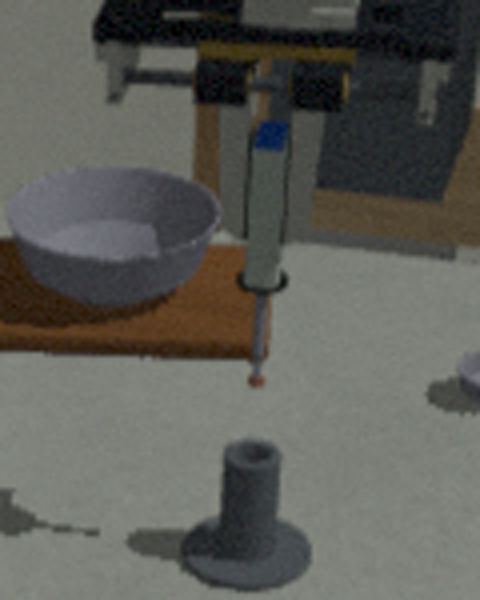

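Probe is held free of the holder, copper tip at side px (374,135). Next I carry it over the mould.

step_arm(
  offset=[
    [0.4,0.04,0],
    [0.8,0.07,0],
    [1,0.09,0],
    [1,0.09,0],
    [1,0.09,0],
    [1,0.09,0],
    [1,0.09,0],
    [1,0.1,0],
  ],
  roll=[0,0,0,0,0,0,0,0],
)

```text
time_s: 17.92
tool_pos: [0.4369, -0.0035, 0.2246]
tool_rot: [0.665, 0.747, -0.0, -0.001]
ft_force: [-0.0, 0.3, -1.9]
opening: 0.0201
grasp_force: 29.4
```

step_arm(
  offset=[
    [1,0.09,0],
    [1,0.09,0],
    [1,0.09,0],
    [1,0.09,0],
    [1,0.09,0],
    [0.8,0.07,0],
    [0.5,0.05,0],
    [0.4,0.04,0],
  ],
  roll=[0,0,0,0,0,0,0,0],
)

```text
time_s: 18.92
tool_pos: [0.4302, 0.2646, 0.2246]
tool_rot: [0.665, 0.747, -0.001, -0.0]
ft_force: [0.5, -0.3, -0.5]
opening: 0.0204
grasp_force: 29.4
```

step_arm(
  offset=[
    [0,0,0.2],
    [0,0,0.3],
    [0,0,0.2],
    [0,0,0],
    [0,0,0],
  ],
  roll=[0,0,0,0,0],
)

```text
time_s: 19.55
tool_pos: [0.4318, 0.2631, 0.1976]
tool_rot: [0.666, 0.746, 0.0, 0.0]
ft_force: [0.4, 0.3, -1.2]
opening: 0.0199
grasp_force: 29.4
```

```bash
python3 -c "
from h import *
to(.432,.2655,.175,96.5)
print(Pz('side',135.25,374.25,.1225), proj('side',[.432,.2655,.077]),proj('top',[.432,.2655,.077]))
im,d=save('side','side5.png',(240,200,370,350),4)
tz=bot.state()['tool_pos'][2]-.104
print('tipz',tz)
for c in ('side','top'):
  for n,z in (('tip_face',tz),('spot',.077),('probe',tz+.065)):
    for r in bot.boxes_of(c,n)[:1] and bot.place_of(c,n)[:2]: print(c,n,np.round(r['point'],1),round(r['confidence'],2),Pz(c,*r['point'],z).round(4))
"
```

```text
t 19.55 pos [0.4318 0.2631 0.1976] yaw 96.54 zaxis [ 2.e-04  1.e-04 -1.e+00] F [ 0.42  0.26 -1.19] open 0.0199 grip 29.44851905107498 q [ 0.45 -0.11  1.79 -0.    1.47  0.33]
units [0.058 0.013 0.566] roll 0.01
[ 0.4449522  -0.30044385  0.1225    ] (np.float64(324.10920337112657), np.float64(303.96928090976104)) (np.float64(260.2755452555508), np.float64(223.1085593658256))
tipz 0.09386135687370022
side spot [325.4 300.8] 0.85 [0.4361 0.2696 0.077 ]
side probe [284.7 300. ] 0.86 [0.4387 0.2563 0.1589]
top spot [262.2 221.9] 0.82 [0.4281 0.2679 0.077 ]
top probe [248.6 493.6] 0.75 [ 0.4392 -0.2616  0.1589]
```

View pics/side5.png

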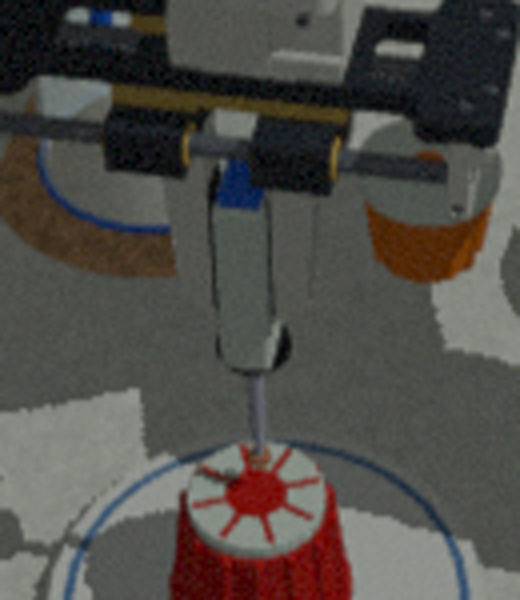

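```bash
python3 -c "
from h import *
z=.0939
for r,c in ((314.25,305.25),(316,305.25)): print(Pz('side',r,c,z), Pz('side',r,c,z+.004))
print(Pz('side',322.75,304.5,.077))
print('pred face, tip mid',proj('side',[.4318,.2631,z]),proj('side',[.4318,.2631,z+.004]))
d=np.load('/tmp/side.npz')['d'] if 0 else bot.read_camera('side')[1]
for r in range(286,320,2):
  p=[P('side',r,c,d[r,c]) for c in range(300,310)]
  p=[q for q in p if abs(q[0]-.432)<.02 and abs(q[1]-.266)<.02]
  if p: print(r,len(p),np.mean(p,0).round(4))
"
```

```text
[0.43157487 0.25840968 0.0939    ] [0.43032815 0.26168809 0.0979    ]
[0.43036772 0.26198079 0.0939    ] [0.42912853 0.26523693 0.0979    ]
[0.4320939  0.26249025 0.077     ]
pred face, tip mid (np.float64(316.3074344591796), np.float64(304.20174172886664)) (np.float64(314.6827852317256), np.float64(304.1180413595156))
286 10 [0.4251 0.2725 0.1758]
288 10 [0.4252 0.2729 0.1719]
290 10 [0.4249 0.274  0.1687]
292 9 [0.4262 0.2732 0.1631]
294 4 [0.4318 0.2612 0.1448]
296 4 [0.4316 0.2621 0.1412]
298 4 [0.4318 0.2619 0.1364]
300 4 [0.4317 0.2628 0.1327]
302 5 [0.4316 0.2613 0.1265]
304 5 [0.4319 0.261  0.1213]
306 5 [0.4319 0.2614 0.117 ]
308 3 [0.4323 0.2609 0.1116]
310 3 [0.4328 0.26   0.1056]
312 6 [0.4326 0.2587 0.0994]
314 8 [0.4348 0.2581 0.0932]
316 10 [0.4346 0.2544 0.0842]
318 10 [0.4352 0.2531 0.0775]
```

step_arm(
  offset=[
    [0.1,0,0.1],
    [0,0,0.15],
    [0,0,0.1],
    [0,0,0],
    [0,0,0],
    [0,0,0],
  ],
  roll=[0,0,0,0,0,0],
)

```text
time_s: 20.9
tool_pos: [0.4312, 0.2674, 0.1837]
tool_rot: [0.665, 0.747, 0.0, 0.0]
ft_force: [0.5, -0.4, -1.6]
opening: 0.0202
grasp_force: 29.4
```

step_arm(
  offset=[
    [0,0,0],
    [0,0,0],
  ],
  roll=[0,0],
)

```text
time_s: 21.15
tool_pos: [0.4311, 0.2674, 0.1835]
tool_rot: [0.665, 0.747, 0.0, 0.0]
ft_force: [-0.3, 1.0, -0.4]
opening: 0.02
grasp_force: 29.4
```

step_arm(
  offset=[
    [0,0,0.05],
    [0,0,0.05],
    [0,0,0],
    [0,0,0],
  ],
  roll=[0,0,0,0],
)

```text
time_s: 21.65
tool_pos: [0.4312, 0.2674, 0.1796]
tool_rot: [0.665, 0.747, 0.0, 0.0]
ft_force: [0.3, 0.0, 0.6]
opening: 0.0202
grasp_force: 29.4
```

step_arm(
  offset=[
    [0,0,0],
    [0,0,0],
  ],
  roll=[0,0],
)

```text
time_s: 21.9
tool_pos: [0.4311, 0.2674, 0.1795]
tool_rot: [0.665, 0.747, 0.0, 0.0]
ft_force: [-0.3, 0.4, -0.1]
opening: 0.0201
grasp_force: 29.4
```

step_arm(
  offset=[
    [0,0,0.05],
    [0,0,0.06],
    [0,0,0],
    [0,0,0],
  ],
  roll=[0,0,0,0],
)

```text
time_s: 22.4
tool_pos: [0.4311, 0.2674, 0.1752]
tool_rot: [0.665, 0.747, 0.0, 0.0]
ft_force: [0.4, -0.4, 1.7]
opening: 0.02
grasp_force: 29.4
```

step_arm(
  offset=[
    [0,0,0],
  ],
  roll=[0],
)

```text
time_s: 22.52
tool_pos: [0.4311, 0.2674, 0.1751]
tool_rot: [0.665, 0.746, 0.0, 0.0]
ft_force: [0.5, 0.4, 1.4]
opening: 0.0204
grasp_force: 29.4
```

step_arm(
  offset=[
    [0,0,0],
  ],
  roll=[0],
)

```text
time_s: 22.65
tool_pos: [0.4311, 0.2674, 0.1751]
tool_rot: [0.665, 0.747, 0.0, 0.0]
ft_force: [0.6, 0.6, 0.9]
opening: 0.0204
grasp_force: 29.5
```

```bash
python3 -c "
from h import *
to(.432,.2655,.175,96.5)
f=[]
for i in range(16):
  bot.read_camera('side');f.append(bot.state()['ft_force'][2])
print(np.mean(f),np.std(f))
im,d=save('side','side6.png',(245,240,365,380),4)
for r in range(290,326,2):
  p=[P('side',r,c,d[r,c]) for c in range(300,310)]
  p=[q for q in p if abs(q[0]-.432)<.02 and abs(q[1]-.266)<.02]
  if p: print(r,len(p),np.mean(p,0).round(4))
"
```

```text
t 22.65 pos [0.4311 0.2674 0.1751] yaw 96.58 zaxis [ 1.e-04  1.e-04 -1.e+00] F [0.64 0.58 0.92] open 0.0204 grip 29.450199007987976 q [ 0.45 -0.09  1.81  0.    1.43  0.34]
units [-0.05   0.016  0.003] roll 0.02
1.401285850705679 0.4302272231459453
290 10 [0.4236 0.2774 0.1724]
292 10 [0.4238 0.2774 0.1681]
294 10 [0.4245 0.2758 0.1618]
296 10 [0.4244 0.2765 0.1582]
298 10 [0.4247 0.2762 0.1532]
300 10 [0.4246 0.2768 0.1494]
302 10 [0.4245 0.2776 0.1458]
304 8 [0.4265 0.2772 0.1401]
306 4 [0.4316 0.2643 0.1201]
308 4 [0.4311 0.2661 0.1175]
310 4 [0.4312 0.2665 0.1131]
312 4 [0.4314 0.2663 0.1081]
314 5 [0.4339 0.2626 0.0983]
316 9 [0.4339 0.258  0.0884]
318 10 [0.4337 0.2571 0.0824]
320 10 [0.433  0.2595 0.0803]
322 10 [0.4316 0.2635 0.0802]
324 10 [0.4309 0.2658 0.0779]
```

View pics/side6.png

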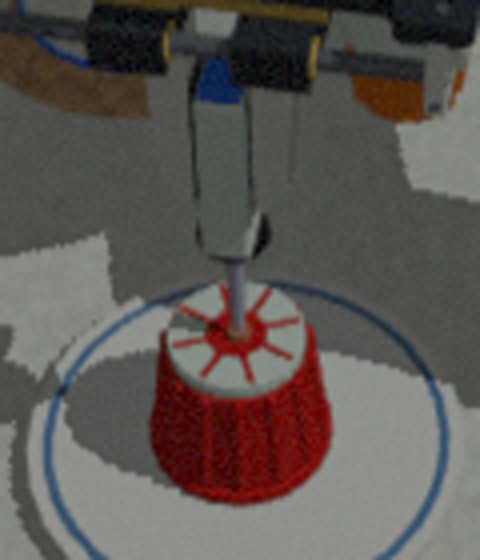

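The tip stands in the red mark (crop px (238,333)). Contact force is 1.4 N plus about 1 N of probe weight, so about 2.4 N, which is half way in.

```bash
python3 -c "
from bench import bot
print(bot.finish_job())"
```

```text
the job is handed in; nothing more can be done
None
```

Job handed in: the cover stands upright on the cork mat, and the arm still holds the probe upright on the red mark, pressing with about 2.4 N, which puts the tip about half way in.

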